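Bolt the sample store shut

ROBOT

A 7-joint arm with a two-finger parallel gripper is mounted at the origin on a cart in front of the work surface, level with it; the furniture and walls round the work are solid. World frame = base frame: x ahead of the robot, y to its left, z up, the work surface at z = 0. Lengths are in m, angles in rad, forces in N, time in s.
With the tool pointing down it reaches from about 0.35 to 0.9 m from the base axis. Payload 8.1 kg.
Tool frame: the origin (TCP) lies between the finger pads; the fingertips stand 25 mm ahead of it and the grasp point (between the pads) lies 6 mm ahead of it (arm.tip_reach is the distance from the TCP to the fingertips, in m); z points along the fingers, y is the line along which they close (so a half turn about z gives the same grasp; the last joint's range is limited). The gripper opens to 92 mm and grips with 3 to 60 N. Pads are 19 mm wide; open, the fingers measure 130 mm over their backs; the gripper's body (75 mm by 190 mm) begins 47 mm behind the grasp point.
Start: joints at [1.192, 0.434, 0.025, 1.573, -0.012, 1.134, -0.075], TCP at [0.17, -0.601, 0.252] pointing down, gripper open.
Joint ranges: [-2.62, 2.62], [-0.44, 2.09], [-1.27, 1.32], [0.08, 2.57], [-1.32, 4.46], [0.12, 2], [-2.74, 2.74]. Speed limits (rad/s): [2.22, 2.22, 3.01, 3.01, 3.14, 3.14, 3.14].

INTERFACE

Orientations are given as a rotation vector (axis times angle).
In Python, from plant import arm, imaging gives the robot as it stands.
- The arm moves only by the tool apply_moves, never from a script. Its argument "rows" is a list that holds one entry, the list of rows, each a list of 7 numbers: the shift along the world's x, y, z in cm, then the turn, a rotation vector about the world's x, y, z in degrees, then the finger opening in cm, from 0 to 9.18. A call has 1 to 5 rows; each row is the pose to reach, as a shift and turn from the pose commanded when the call began; what a row does not reach only later rows make up. A row lasts 1/10 s, in which the tool goes at most 50 mm and 8.59 degrees, less where a joint would pass 70% of its speed; a pose out of reach is approached as far as the arm can. A call with a gripper value outside its range is refused whole. The fingers move at their own pace and stop on an object; "squeeze" is the grip in N (left out, the last holds). Time passes only in rows, so rows that repeat a pose let the fingers close. It gives the time, the measured TCP pose, the force, the opening and the grip force at its end, in the units of the state.
- arm.state(): the state, without advancing time (a new reading comes with each control period).
- imaging.camera(name): name is "scene" or "top" or "wrist"; returns a dict with "color" (420x560x3 uint8, red, green, blue), "fx", "fy", "cx", "cy" (pixels), "R" (3x3) and "t" (3): a world point X has camera coordinates R X + t. Camera axes: x right, y down, z forward; pixel columns grow to the right and rows downward; lengths in m; the calibration is good to about 2 mm. A picture is of the moment at which its call begins. There is no depth.
- arm.finish_job(): hands the job in; it is judged then, once.
The state is a dict: "time": time; "joint_pos": joint angles; "joint_vel": joint speeds; "effort": joint torques, N m; "ee_pos": TCP position; "eef_rot": TCP orientation; "wrist_force": force on the tool from outside, world axes, zero at the start; "wrist_torque": the same for the moment, N m; "finger_gap": finger opening in m; "finger_force": force on a finger pad.
Only numpy, scipy, OpenCV 4.12 (cv2) and the standard library are available. Lean on these libraries where they do the work, as an engineer would, in place of code of your own. Each camera call takes 0.05 s, during which the arm holds its last target. There are 200 camera calls.

TASK

The lid of the clear sample store stands ajar: press it shut with the fingertips, then hold the yellow spring catch bar on the lid down with one fingertip and keep it down while the other fingertip pushes the red paddle of the bolt all the way across into the keeper. Then let go, so that the catch springs up again and locks the bolt. Do not raise the lid any further, pick nothing up, and leave the things round the store where they are.

Things in the scene. Friction and masses are not known exactly. Their poses are not given: they have to be found in the camera images.
- store_box: clear blue-edged acrylic sample store, 170 (x) by 260 (y) by 105 mm high without lid, screwed to the bench; front -x, hinges +x. Origin: centre of its underside, z up. (x, y, z) in mm below are in this frame with the lid shut (lid top z = 113). On the lid lie the yellow catch bar and, 55 mm behind it (+x), parallel, the steel bolt with red paddle; it slides to +y into the keeper on the +y end.
- lid (a joint): angle of the lid (rad): 0 shut, positive with the front edge raised; starts ajar at 0.15 to 0.4. Hinge line at x = 89, z = 106 (mm), parallel to y. A stiff hinge: the lid stays where it is left, and a few newtons on the front edge push it down. The plate is 8 mm thick.
- lid_lip (a point): point on the lid's top face for pressing it shut: (-80, -78, 113), 5 mm behind the front edge, at the root of a blue finger lip 70 mm wide (y) reaching forward to x = -108. Moves with the lid. The lid is bare round it; the nearest mechanism is 40 mm away to +y.
- catch (a joint): how far the spring catch is pressed (m): 0 up (preload 2 N), 0.008 fully down at its stop (6 N). Pressed less than 0.005, its tongue blocks the bolt at either end of the bolt's travel. In mid-travel the bolt's lug rides over the tongue; with the bolt beyond 0.028 the catch, let go, springs up and locks it.
- catch_top (a point): centre of the top face of the yellow ribbed catch bar, 28 mm wide (x), 92 mm long (y); at (-50, 52, 156) when up, z = 148 fully down. Moves with catch and lid. The bar goes straight down wherever along its length it is pressed, and a fingertip can slide along it.
- catch_bar: the yellow catch bar itself (28x92x7 mm). Its origin lies on the lid's hinge line, not at the bar: use point catch_top.
- bolt (a joint): travel of the bolt (m): 0 drawn back, 0.030 fully shot into the keeper (end stop), moving to the store's +y; about 2 N of friction, no spring.
- bolt_push (a point): centre of the -y face of the red paddle, the face to push; (5, 51, 160) with the bolt drawn back, (5, 81, 160) shot. Paddle 30 mm wide (x), 8 thick (y), z from 142 to 174. On its -y side nothing stands above z = 140 across the lid, so a fingertip level with the pressed catch bar is free there. Moves with bolt and lid.
- keeper_hole (a point): centre of the 13 mm eye of the steel keeper, fixed on the store at (5, 139, 130), top of the keeper at 146; the 10 mm bolt enters it.
- tube: screw-cap sample tube with green cap, 34 mm across, 95 mm tall, standing loose beside the store; origin at the centre of its underside. Leave it alone.
- vial: small white-capped reagent vial, 23 mm across, 52 mm tall, standing loose beside the store; origin at the centre of its underside. Leave it alone.
- timer: white count-down timer, 70x64x19 mm, lying loose beside the store; origin at the centre of its underside. Leave it alone.
- beaker: empty 100 ml beaker, 71 mm across, 93 mm tall, standing loose beside the store; origin at the centre of its underside. Leave it alone.
- dish: culture dish with lid, 89 mm across, 14 mm tall, lying loose beside the store; origin at the centre of its underside. Leave it alone.

How it is judged:
By the outcome, as a careful person would: the job done as asked, in the order asked, and still so for the second after the job is handed in, with the robot touching nothing.
It also fails if it takes over 45 s, if anything falls off the work surface, if the arm or the gripper's body presses on something with over 40 N, if the wrist force passes 120 N, or if a joint passes its speed limit or range.

## Working session

There is one attempt and no reset: what is moved stays moved. The work goes in short steps, Python scripts to look and compute and a tool call to move; the robot and the scene stay as the last step left them, time stands still between calls to the robot, and variables do not carry over. Pictures are saved under pics/ and viewed, at most 10 in all, crops included, and the job is handed in when it is done.

Besides the shell and the picture viewer there is one more tool, called after "Emit:" by a JSON object that holds its "api" and its "payload", one argument or row to a line. apply_moves: Moves the arm, as the interface text tells. Its arguments: {"type":"object","properties":{"rows":{"type":"array"},"squeeze":{"type":"number"}},"required":["rows"]}

```bash
mkdir -p pics; ls
python3 - <<'E'
from plant import arm, imaging
import cv2,numpy as np
for n in ("scene","top"):
    c=imaging.camera(n); cv2.imwrite(f"pics/{n}0.png",c["color"][:,:,::-1])
    print(n,c["fx"],c["fy"],c["cx"],c["cy"],np.round(c["R"],3).tolist(),np.round(c["t"],3).tolist(), np.round(-c["R"].T@c["t"],3))
s=arm.state();print(s["ee_pos"],s["eef_rot"],s["time"],s["finger_gap"],arm.tip_reach)
E
```

```text
pics
scene 428.27697922362046 428.27697922362046 279.9904033192891 205.41359211257398 [[0.6, -0.8, -0.003], [-0.385, -0.285, -0.878], [0.701, 0.528, -0.479]] [-0.31, 0.302, 0.612] [-0.127 -0.485  0.558]
top 483.7564845037508 483.7564845037508 290.2669474318295 202.14317524131656 [[0.002, -1.0, -0.012], [-0.982, 0.001, -0.188], [0.188, 0.012, -0.982]] [-0.001, 0.536, 1.236] [ 0.294 -0.017  1.314]
[ 0.17003591 -0.60098123  0.2510511 ] [-3.11042149e+00 -4.31527309e-01  4.93694240e-04] 0.1 0.0918112606011342 0.025
```

View pics/scene0.png

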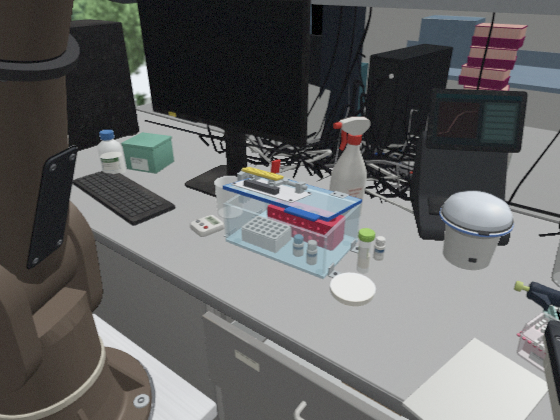

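View pics/top0.png

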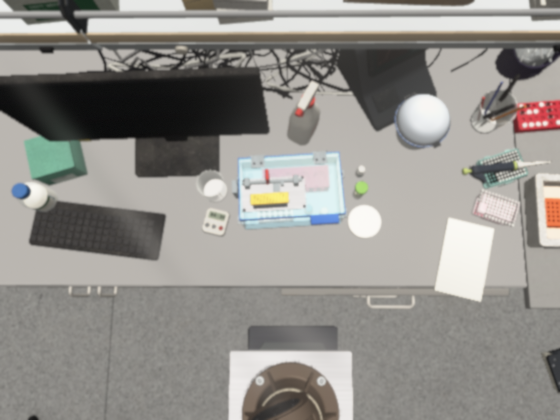

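The top view shows the store around (290,190) with its front toward the robot. The yellow bar is at (268,199), the red paddle at (267,177) and the blue lip at (325,219). Next I'll look at enlarged crops.

Run:
```python
import cv2,numpy as np
a=cv2.imread("pics/top0.png")[140:240,190:390]; b=cv2.imread("pics/scene0.png")[150:310,180:400]
a=cv2.resize(a,None,fx=4,fy=4,interpolation=2); b=cv2.resize(b,None,fx=3.6,fy=3.6,interpolation=2)
cv2.imwrite("pics/topc.png",a); cv2.imwrite("pics/scc.png",b)
```

```text
(no output)
```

View pics/topc.png

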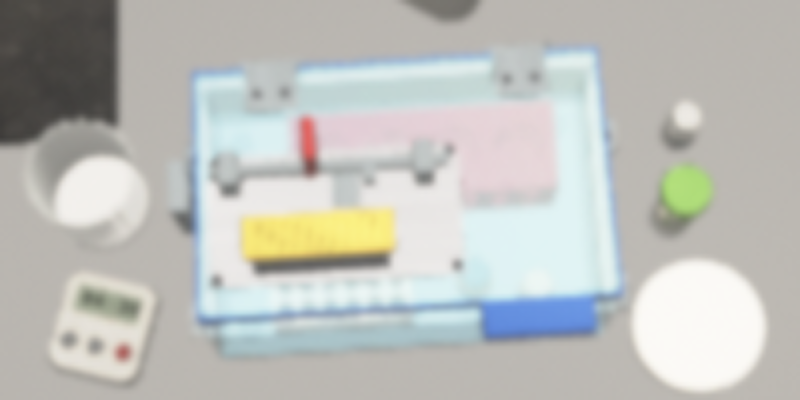

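View pics/scc.png

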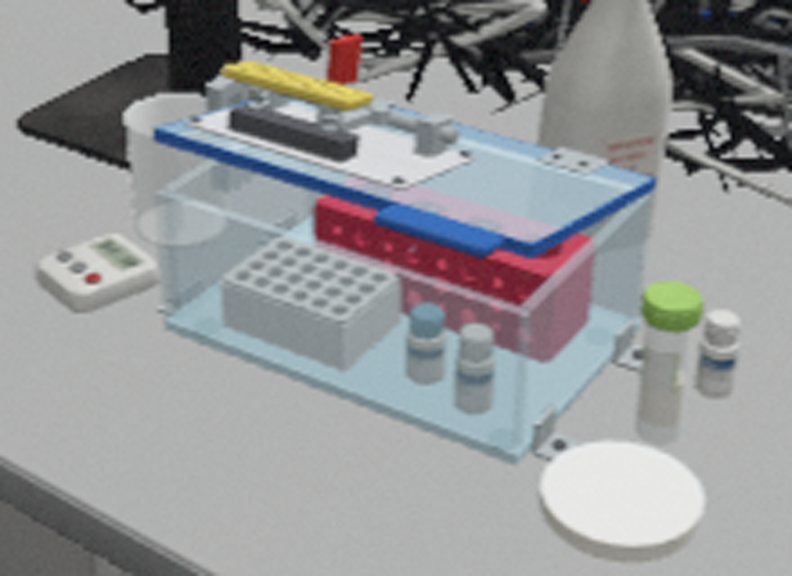

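The crops show the lid ajar. Lid corners in the top view are at rear (238,158) and (339,152), and front (240,220) and (345,214). In the scene view they are front-left (224,187), front-right (328,219) and rear-right (362,201). I'll triangulate these together with the colour blobs.

```bash
cat > h.py <<'E'
import cv2,numpy as np
from plant import arm, imaging
def P(c): return np.diag([1,1,1])@np.array([[c["fx"],0,c["cx"]],[0,c["fy"],c["cy"]],[0,0,1]])@np.c_[c["R"],c["t"]]
def tri(c1,p1,c2,p2):
    X=cv2.triangulatePoints(P(c1),P(c2),np.array(p1,float).reshape(2,1),np.array(p2,float).reshape(2,1)).ravel();X=X[:3]/X[3]
    e=[(lambda q:np.hypot(*(q[:2]/q[2]-p)))(P(c)@np.r_[X,1]) for c,p in((c1,p1),(c2,p2))]
    return np.round(X,4),np.round(e,2)
def onz(c,p,z):
    d=c["R"].T@np.array([(p[0]-c["cx"])/c["fx"],(p[1]-c["cy"])/c["fy"],1]);o=-c["R"].T@c["t"]
    return np.round(o+d*(z-o[2])/d[2],4)
def proj(c,X): q=P(c)@np.r_[X,1]; return np.round(q[:2]/q[2],1)
def blob(img,col,roi):
    x0,y0,x1,y1=roi; h=cv2.cvtColor(img[y0:y1,x0:x1],cv2.COLOR_RGB2HSV).astype(int);H,S,V=h[...,0],h[...,1],h[...,2]
    m={"y":(abs(H-27)<7)&(S>120),"r":((H<6)|(H>174))&(S>170)&(V>100),"b":(abs(H-110)<9)&(S>170)}[col]
    n,l,st,ce=cv2.connectedComponentsWithStats(m.astype(np.uint8))
    i=1+np.argmax(st[1:,4]); r=cv2.minAreaRect(np.argwhere(l==i)[:,::-1].astype(np.float32))
    return ce[i]+[x0,y0],st[i,:5]+[x0,y0,0,0,0],cv2.boxPoints(r)+[x0,y0]
E
python3 - <<'E'
from h import *
s=imaging.camera("scene");t=imaging.camera("top")
R={"y":((230,160,300,190),(240,185,300,215)),"r":((265,155,285,180),(260,160,275,190)),"b":((280,200,325,225),(309,210,345,230))}
for k,(a,b) in R.items():
    A=blob(s["color"],k,a);B=blob(t["color"],k,b)
    print(k,A[0].round(1),A[1],B[0].round(1),B[1],tri(s,A[0],t,B[0])); print(B[2].round(1).tolist())
print("FL",tri(s,(223.6,187),t,(240,220.5)));print("FR",tri(s,(328,219.4),t,(345.5,214.25)));print("RR",tri(s,(361.9,200.8),t,(339.25,151.75)))
print("RL",onz(t,(238,158),.113),"RR",onz(t,(339.25,151.75),.113))
# bottom front right corner scene crop (515,460), front left (168,325)
print("bFR",onz(s,(515/3.6+180,460/3.6+150),0),"bFL",onz(s,(168/3.6+180,325/3.6+150),0))
E
```

```text
y [262.4 173.2] [243 167  40  13 212] [268.  198.9] [252 194  35  11 285] (array([0.5204, 0.0502, 0.1783]), array([0.36, 0.25]))
[[251.7, 195.1], [285.9, 193.7], [286.3, 202.8], [252.0, 204.2]]Traceback (most recent call last):
  File "<stdin>", line 5, in <module>
  File "h.py", line 16, in blob
    i=1+np.argmax(st[1:,4]); r=cv2.minAreaRect(np.argwhere(l==i)[:,::-1].astype(np.float32))
        ~~~~~~~~~^^^^^^^^^^
    return _wrapfunc(a, 'argmax', axis=axis, out=out, **kwds)
    return bound(*args, **kwds)
ValueError: attempt to get argmax of an empty sequence
```

Run:
```python
from h import *
s=imaging.camera("scene");t=imaging.camera("top")
R={"b":((280,200,325,225),(309,210,345,230))}
for k,(a,b) in R.items():
    A=blob(s["color"],k,a);B=blob(t["color"],k,b)
    print(k,A[0].round(1),A[1],B[0].round(1),B[1],tri(s,A[0],t,B[0])); print(B[2].round(1).tolist())
print("paddle top",tri(s,(276,162),t,(266.8,170.8)))
print("FL",tri(s,(223.6,187),t,(240,220.5)));print("FR",tri(s,(328,219.4),t,(345.5,214.25)));print("RR",tri(s,(361.9,200.8),t,(339.25,151.75)))
print("RL",onz(t,(238,158),.113),"RR",onz(t,(339.25,151.75),.113))
print("bFR",onz(s,(515/3.6+180,460/3.6+150),0),"bFL",onz(s,(168/3.6+180,325/3.6+150),0))
```

```text
Traceback (most recent call last):
  File "h.py", line 16, in blob
    i=1+np.argmax(st[1:,4]); r=cv2.minAreaRect(np.argwhere(l==i)[:,::-1].astype(np.float32))
        ~~~~~~~~~^^^^^^^^^^
ValueError: attempt to get argmax of an empty sequence
```

Run:
```python
from h import *
s=imaging.camera("scene");t=imaging.camera("top")
print(cv2.cvtColor(s["color"][213:214,300:302],cv2.COLOR_RGB2HSV),cv2.cvtColor(t["color"][219:220,325:327],cv2.COLOR_RGB2HSV))
print("lip",tri(s,(301.7,213),t,(325,218.8)))
print("paddle top",tri(s,(276,162),t,(266.8,170.8)))
print("FL",tri(s,(223.6,187),t,(240,220.5)));print("FR",tri(s,(328,219.4),t,(345.5,214.25)));print("RR",tri(s,(361.9,200.8),t,(339.25,151.75)))
print("RL",onz(t,(238,158),.113),"RR",onz(t,(339.25,151.75),.113))
print("bFR",onz(s,(515/3.6+180,460/3.6+150),0),"bFL",onz(s,(168/3.6+180,325/3.6+150),0))
```

```text
[[[108 170 188]
  [108 171 188]]] [[[109 139 224]
  [109 139 224]]]
lip (array([ 0.4758, -0.0861,  0.1473]), array([0.86, 0.54]))
paddle top (array([0.5862, 0.0568, 0.1812]), array([2.08, 1.52]))
FL (array([0.4729, 0.1208, 0.1437]), array([0.07, 0.05]))
FR (array([ 0.4879, -0.1371,  0.1449]), array([0.36, 0.22]))
RR (array([ 0.6565, -0.1266,  0.1099]), array([1.12, 0.76]))
RL [0.6405 0.1329 0.113 ] RR [ 0.6567 -0.128   0.113 ]
bFR [ 0.492  -0.1304  0.    ] bFL [0.4764 0.1274 0.    ]
```

Estimated store pose: centre about (0.563, -0.001), yaw about 0.06, lid about 0.18 rad. I'll move over the lip, turning the finger line along store x.

Emit:
{"api": "apply_moves", "payload": {
  "rows": [
    [[2.4,4,1,8,0,0,0],[4.8,8,2,0,0,16,0],[7.2,12,3,0,0,24,0],[9.6,16,4,0,0,32,0],[12,20,5,0,0,40,0]]
  ]
}}

```text
time: 0.9
ee_pos: [0.291, -0.3994, 0.3023]
eef_rot: [-2.85, -1.308, -0.001]
wrist_force: [0.8, -0.0, 0.3]
finger_gap: 0.0565
finger_force: 0.0
```

Emit:
{"api": "apply_moves", "payload": {
  "rows": [
    [[2.4,4,0,0,0,8,0],[4.8,8,0,0,0,16,0],[7.2,12,0,0,0,24,0],[9.6,16,0,0,0,32,0],[12,20,0,0,0,37.6,0]]
  ]
}}

```text
time: 1.4
ee_pos: [0.4108, -0.1997, 0.3021]
eef_rot: [-2.277, -2.155, 0.002]
wrist_force: [1.7, -0.8, 0.7]
finger_gap: 0.0162
finger_force: 0.0
```

Emit:
{"api": "apply_moves", "payload": {
  "rows": [
    [[2.6,4,-1,0,0,0,0],[5.2,8,-2,0,0,0,0],[7.8,11.7,-3,0,0,0,0],[7.8,11.7,-3,0,0,0,0]]
  ]
}}

```text
time: 1.8
ee_pos: [0.4903, -0.078, 0.271]
eef_rot: [-2.272, -2.157, -0.002]
wrist_force: [-0.8, -1.0, -0.0]
finger_gap: 0.0004
finger_force: 0.0
```

Run:
```python
from h import *
w=imaging.camera("wrist");cv2.imwrite("pics/w1.png",w["color"][:,:,::-1])
s=arm.state();print(s["time"],s["ee_pos"],s["eef_rot"],s["finger_gap"],s["joint_pos"])
print((-w["R"].T@w["t"]).round(3),w["R"].round(2))
C=np.array([.563,-.001]);p=.06;A=np.array([[np.cos(p),-np.sin(p)],[np.sin(p),np.cos(p)]]);th=.18
def W(x,y,z):
    dx,dz=x-89,z-106; X=89+dx*np.cos(th)+dz*np.sin(th); Z=106-dx*np.sin(th)+dz*np.cos(th)
    return np.r_[C+A@np.array([X,y])/1000,Z/1000]
for n,q in dict(c=(-50,52,156),c1=(-64,98,156),c2=(-36,6,156),pad=(5,55,174),lipL=(-108,-43,113),lipR=(-108,-113,113),FR=(-85,-130,113)).items():
    print(n,W(*q).round(4),*[proj(imaging.camera(k),W(*q)) for k in("wrist","top","scene")])
```

```text
1.85 [ 0.48908965 -0.08108706  0.27120097] [-2.27485599e+00 -2.15400095e+00  9.34337677e-04] 0.0004350286339970953 [ 0.48787494  0.26142063 -0.5245211   1.81307906  0.13812552  1.11113318
 -0.13875413]
[ 0.495 -0.002  0.405] [[ 1.   -0.05 -0.01]
 [-0.05 -0.96  0.28]
 [-0.02 -0.28 -0.96]]
c [0.5211 0.0486 0.1801] [328.2  -4. ] [268.8 198.3] [262.8 172.6]
c1 [0.5046 0.0937 0.1826] [ 294.4 -113.2] [249.7 204.9] [241.8 169. ]
c2 [0.5377 0.0035 0.1776] [357.6  71.4] [287.7 191.7] [284.3 176.3]
pad [0.5782 0.055  0.1879] [439.3 -39.3] [266.2 174.3] [276.5 160.2]
lipL [ 0.4622 -0.0501  0.1482] [243.9 162.6] [309.9 224.6] [283.5 209.8]
lipR [ 0.4664 -0.12    0.1482] [257.5 252.4] [338.6 222.9] [314.7 219.7]
FR [ 0.49   -0.1356  0.144 ] [289. 267.] [344.7 213.6] [328.2 219. ]
```

View pics/w1.png

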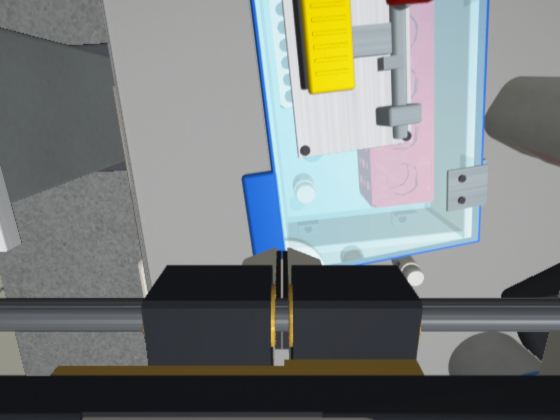

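The wrist view shows the closed fingers near the lip. The lip's far corner is at (243,177) and the yellow bar's near end is at (309–354, 90), about 15 px lower than predicted. The arm was still settling, so I'll check again.

Emit:
{"api": "apply_moves", "payload": {
  "rows": [
    [[0,0,-4,0,0,0,0],[0,0,-4,0,0,0,0],[0,0,-4,0,0,0,0]]
  ]
}}

```text
time: 3.2
ee_pos: [0.4877, -0.0843, 0.2318]
eef_rot: [-2.281, -2.147, 0.004]
wrist_force: [0.0, 0.1, 1.0]
finger_gap: 0.0002
finger_force: 0.0
```

Run:
```python
from h import *
w=imaging.camera("wrist");w=imaging.camera("wrist");cv2.imwrite("pics/w2.png",w["color"][:,:,::-1])
s=arm.state();print(s["time"],s["ee_pos"],s["wrist_force"])
h=cv2.cvtColor(w["color"],cv2.COLOR_RGB2HSV).astype(int)
for nm,m in dict(y=(abs(h[...,0]-27)<7)&(h[...,1]>150),b=(abs(h[...,0]-109)<10)&(h[...,1]>150)).items():
    m=cv2.morphologyEx(m.astype(np.uint8),cv2.MORPH_OPEN,np.ones((7,7)))
    n,l,st,ce=cv2.connectedComponentsWithStats(m)
    for i in range(1,n):
        if st[i,4]>300: print(nm,st[i],cv2.boxPoints(cv2.minAreaRect(np.argwhere(l==i)[:,::-1].astype(np.float32))).round().tolist())
C=np.array([.563,-.001]);p=.06;A=np.array([[np.cos(p),-np.sin(p)],[np.sin(p),np.cos(p)]]);th=.18
def W(x,y,z):
    dx,dz=x-89,z-106; X=89+dx*np.cos(th)+dz*np.sin(th); Z=106-dx*np.sin(th)+dz*np.cos(th)
    return np.r_[C+A@np.array([X,y])/1000,Z/1000]
for n,q in dict(c2=(-36,6,156),c3=(-64,6,156),lipL=(-108,-43,113),lipR=(-108,-113,113),lipL2=(-85,-43,113)).items(): print(n,W(*q).round(4),proj(w,W(*q)))
```

```text
3.3 [ 0.48884215 -0.08429819  0.23302871] [0.47270482 0.29333111 0.38126827]
y [ 309    0   63   76 4321] [[309.0, 0.0], [369.0, -3.0], [372.0, 73.0], [312.0, 76.0]]
b [ 238  172   48   83 3012] [[236.0, 176.0], [275.0, 170.0], [286.0, 251.0], [247.0, 256.0]]
c2 [0.5377 0.0035 0.1776] [372.5  69.3]
c3 [0.5102 0.0018 0.1826] [317.1  75.9]
lipL [ 0.4622 -0.0501  0.1482] [236.6 174.2]
lipR [ 0.4664 -0.12    0.1482] [252.9 276.6]
lipL2 [ 0.4848 -0.0488  0.144 ] [273.4 168.6]
```

Predictions now agree to about 2 mm. Pressing the lid down.

Emit:
{"api": "apply_moves", "payload": {
  "rows": [
    [[0,0,-3,0,0,0,0],[0,0,-5,0,0,0,0],[0,0,-6,0,0,0,0],[0,0,-7,0,0,0,0],[0,0,-7.5,0,0,0,0]]
  ]
}}

```text
time: 3.8
ee_pos: [0.4885, -0.0844, 0.1569]
eef_rot: [-2.283, -2.149, 0.002]
wrist_force: [-1.0, -0.4, 1.5]
finger_gap: 0.0004
finger_force: 0.5
```

Emit:
{"api": "apply_moves", "payload": {
  "rows": [
    [[0,0,-0.6,0,0,0,0],[0,0,-1.2,0,0,0,0],[0,0,-1.7,0,0,0,0],[0,0,-1.7,0,0,0,0],[0,0,-1.7,0,0,0,0]]
  ]
}}

```text
time: 4.3
ee_pos: [0.4883, -0.0843, 0.1398]
eef_rot: [-2.282, -2.148, 0.002]
wrist_force: [-0.7, -0.5, 0.2]
finger_gap: 0.0004
finger_force: 0.0
```

Emit:
{"api": "apply_moves", "payload": {
  "rows": [
    [[0,0,-0.3,0,0,0,0],[0,0,-0.5,0,0,0,0],[0,0,-0.5,0,0,0,0]]
  ]
}}

```text
time: 4.6
ee_pos: [0.4888, -0.0843, 0.1379]
eef_rot: [-2.284, -2.15, 0.002]
wrist_force: [-12.8, 0.1, 42.1]
finger_gap: 0.0005
finger_force: 21.1
```

The lid is shut: the tip is at z = 0.113 and the reaction is firm. Next I'll retreat, open the fingers to 36 mm, turn by the missing 7° and move to above the catch.

Emit:
{"api": "apply_moves", "payload": {
  "rows": [
    [[0,0,4,0,0,0,0],[0,0,8,0,0,3,1],[0,1,12,0,0,7,3.6],[2.5,5,12,0,0,7,3.6],[5.1,9,12,0,0,7,3.6]]
  ]
}}

```text
time: 5.1
ee_pos: [0.5405, 0.0051, 0.2567]
eef_rot: [-2.154, -2.282, -0.0]
wrist_force: [0.3, -0.1, -0.6]
finger_gap: 0.0276
finger_force: 0.0
```

Emit:
{"api": "apply_moves", "payload": {
  "rows": [
    [[0,2.2,0,0,0,0,3.6],[0,2.2,0,0,0,0,3.6],[0,2.2,0,0,0,0,3.6],[0,2.2,0,0,0,0,3.6],[0,2.2,0,0,0,0,3.6]]
  ]
}}

```text
time: 5.6
ee_pos: [0.5391, 0.0262, 0.2547]
eef_rot: [-2.15, -2.282, 0.004]
wrist_force: [0.5, -0.2, 0.3]
finger_gap: 0.0362
finger_force: 0.0
```

Run:
```python
from h import *
w=imaging.camera("wrist");w=imaging.camera("wrist");t=imaging.camera("top");s=imaging.camera("scene");cv2.imwrite("pics/w3.png",w["color"][:,:,::-1])
cv2.imwrite("pics/s3.png",cv2.resize(s["color"][140:300,180:400,::-1],None,fx=3.6,fy=3.6,interpolation=2))
q=arm.state();print(q["time"],q["ee_pos"],q["eef_rot"],q["finger_gap"],q["wrist_force"])
C=np.array([.563,-.001]);p=.06;A=np.array([[np.cos(p),-np.sin(p)],[np.sin(p),np.cos(p)]])
for n,v in dict(cfar1=(-64,98,156),cfar2=(-36,98,156),padtopL=(-10,51,174),padtopR=(20,51,174),lipL=(-108,-43,113),FL=(-85,130,113),FR=(-85,-130,113),keep=(5,139,146)).items():
    X=np.r_[C+A@np.array(v[:2])/1000,v[2]/1000];print(n,proj(w,X),proj(t,X),proj(s,X))
```

```text
5.8 [0.53914212 0.02694381 0.25479142] [-2.14836917 -2.28261064  0.00299563] 0.03596304102978395 [-0.31614838 -0.12616651  0.59527667]
cfar1 [215.9 111.3] [251.  211.5] [239.1 182. ]
cfar2 [261.  111.3] [250.5 200.2] [246.9 177.4]
padtopL [303.  191.9] [268.7 187.1] [270.8 170.7]
padtopR [352.2 192. ] [268.1 175. ] [278.4 166.1]
lipL [181.9 281.5] [309.6 228.4] [282.2 226.1]
FL [194.9  62.7] [240.2 223.4] [222.8 199.4]
FR [214.5 366.8] [343.6 217.2] [326.4 233.8]
keep [327.5  41.7] [233.6 185.8] [243.8 171.1]
```

View pics/w3.png

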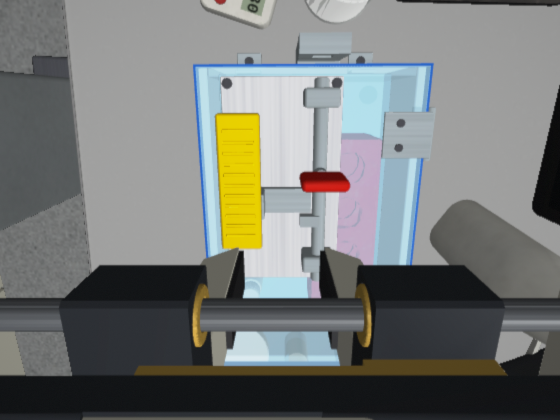

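View pics/s3.png

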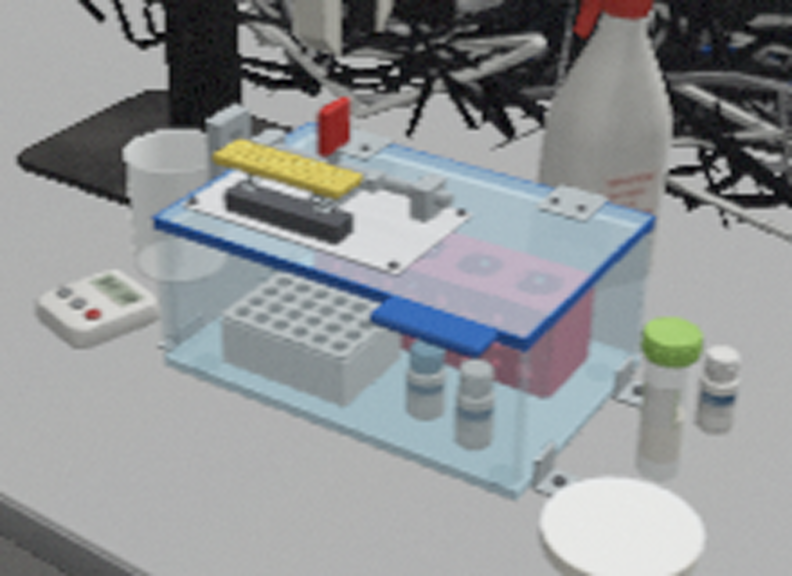

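The wrist view shows the bar's far edge at (217–261, 113) and the paddle at (300–350, 182–190), within 1–2 mm of the prediction. The scene view shows the lid shut. Descending onto the catch.

Emit:
{"api": "apply_moves", "payload": {
  "rows": [
    [[0,0,-3.5,0,0,0,3.6],[0,0,-6.5,0,0,0,3.6],[0,0,-7.3,0,0,0,3.6],[0,0,-7.8,0,0,0,3.6],[0,0,-7.8,0,0,0,3.6]]
  ]
}}

```text
time: 6.3
ee_pos: [0.5392, 0.0275, 0.1773]
eef_rot: [-2.147, -2.284, 0.003]
wrist_force: [-2.1, -0.8, 3.3]
finger_gap: 0.036
finger_force: 1.7
```

Emit:
{"api": "apply_moves", "payload": {
  "rows": [
    [[0,0,-0.3,0,0,0,3.6],[0,0,-0.4,0,0,0,3.6],[0,0,-0.4,0,0,0,3.6],[0,0,-0.4,0,0,0,3.6]]
  ]
}}

```text
time: 6.7
ee_pos: [0.5399, 0.0278, 0.1735]
eef_rot: [-2.148, -2.285, 0.0]
wrist_force: [-0.3, 0.2, 5.8]
finger_gap: 0.0358
finger_force: 2.5
```

Emit:
{"api": "apply_moves", "payload": {
  "rows": [
    [[0,0,-0.15,0,0,0,3.6],[0,0,-0.15,0,0,0,3.6]]
  ]
}}

```text
time: 6.9
ee_pos: [0.5399, 0.0278, 0.1727]
eef_rot: [-2.148, -2.285, 0.001]
wrist_force: [-4.0, 0.3, 14.1]
finger_gap: 0.036
finger_force: 7.0
```

Emit:
{"api": "apply_moves", "payload": {
  "rows": [
    [[0,0.6,0,0,0,0,3.6],[0,1.2,0,0,0,0,3.6],[0,1.8,0,0,0,0,3.6],[0,2.2,0,0,0,0,3.6],[0,2.2,0,0,0,0,3.6]]
  ]
}}

```text
time: 7.4
ee_pos: [0.5408, 0.0471, 0.1727]
eef_rot: [-2.152, -2.285, 0.003]
wrist_force: [-0.2, -9.2, 13.5]
finger_gap: 0.0359
finger_force: 6.9
```

Emit:
{"api": "apply_moves", "payload": {
  "rows": [
    [[-0.1,0.6,0,0,0,0,3.6],[-0.1,1.2,0,0,0,0,3.6],[-0.2,1.8,0,0,0,0,3.6],[-0.2,2.4,0,0,0,0,3.6],[-0.2,2.4,0,0,0,0,3.6]]
  ]
}}

```text
time: 7.9
ee_pos: [0.5392, 0.069, 0.1727]
eef_rot: [-2.156, -2.284, 0.006]
wrist_force: [1.3, -15.2, 15.4]
finger_gap: 0.0362
finger_force: 12.0
```

Emit:
{"api": "apply_moves", "payload": {
  "rows": [
    [[0,0.3,0,0,0,0,3.6],[0,0.6,0,0,0,0,3.6],[0,0.6,0,0,0,0,3.6]]
  ]
}}

```text
time: 8.2
ee_pos: [0.5392, 0.0695, 0.1727]
eef_rot: [2.16, 2.277, -0.015]
wrist_force: [-1.6, -30.4, 22.7]
finger_gap: 0.0358
finger_force: 17.7
```

The bolt is at its end stop. I'll relieve the side load, then lift straight off.

Emit:
{"api": "apply_moves", "payload": {
  "rows": [
    [[0,-0.8,0,0,0,0,3.6],[0,-1,0,0,0,0,3.6],[0,-1,2,0,0,0,3.6],[0,-1,5,0,0,0,3.6],[0,-1,9,0,0,0,3.6]]
  ]
}}

```text
time: 8.7
ee_pos: [0.5364, 0.0693, 0.2611]
eef_rot: [-2.146, -2.282, 0.006]
wrist_force: [1.2, -1.3, -0.2]
finger_gap: 0.0357
finger_force: 0.0
```

Emit:
{"api": "apply_moves", "payload": {
  "rows": [
    [[0,-4,2,0,0,0,3.6],[0,-8,2,0,0,0,3.6],[0,-8,2,0,0,0,3.6],[0,-8,2,0,0,0,3.6]]
  ]
}}

```text
time: 9.1
ee_pos: [0.5372, -0.0114, 0.2813]
eef_rot: [-2.15, -2.281, 0.002]
wrist_force: [0.5, -0.1, -0.1]
finger_gap: 0.0356
finger_force: 0.0
```

Run:
```python
from h import *
w=imaging.camera("wrist");w=imaging.camera("wrist");s=imaging.camera("scene")
cv2.imwrite("pics/w4.png",w["color"][:,:,::-1])
cv2.imwrite("pics/s4.png",cv2.resize(s["color"][140:300,180:400,::-1],None,fx=3.6,fy=3.6,interpolation=2))
q=arm.state();print(q["time"],q["ee_pos"],q["wrist_force"])
C=np.array([.563,-.001]);p=.06;A=np.array([[np.cos(p),-np.sin(p)],[np.sin(p),np.cos(p)]])
for n,v in dict(c1up=(-64,98,156),c2up=(-36,98,156),c1dn=(-64,98,148),c2dn=(-36,98,148),c3up=(-36,6,156),c3dn=(-36,6,148),padL=(-10,81,174),padR=(20,81,174)).items():
    X=np.r_[C+A@np.array(v[:2])/1000,v[2]/1000];print(n,proj(w,X),proj(s,X),(proj(s,X)-[180,140])*3.6)
```

```text
9.25 [ 0.53708016 -0.008971    0.28110909] [0.58489589 0.12517398 0.20663831]
c1up [226.7  53.7] [239.1 182. ] [212.76 151.2 ]
c2up [268.9  53.7] [246.9 177.4] [240.84 134.64]
c1dn [228.5  55.1] [239.3 185.3] [213.48 163.08]
c2dn [269.4  55.1] [247.  180.7] [241.2  146.52]
c3up [270.  188.8] [281.5 187.4] [365.4  170.64]
c3dn [270.4 186.3] [281.5 190.8] [365.4  182.88]
padL [309.4  79.6] [259.7 167.7] [286.92  99.72]
padR [357.3  79.6] [267.4 163.3] [314.64  83.88]
```

View pics/w4.png

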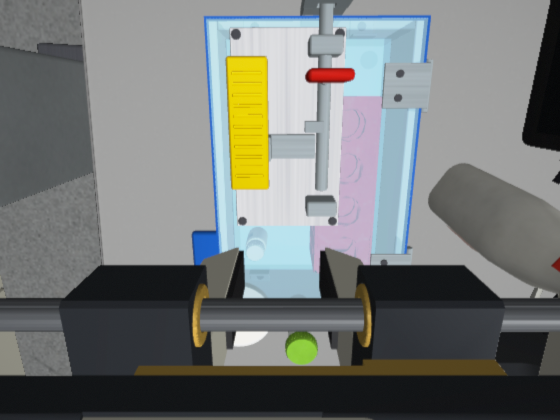

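View pics/s4.png

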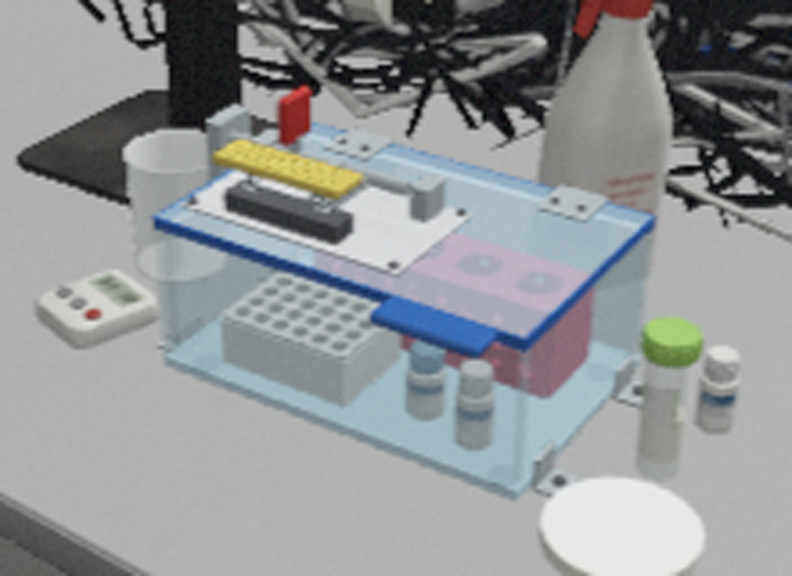

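The bolt is through the keeper, with the paddle at (307–355, 75–80) against a predicted shot position of (309–357, 80). The bar is back up to the same height as before, the lid is shut, and the neighbouring items haven't moved.

```bash
python3 -c "
from plant import arm; print(arm.finish_job())"
```

```text
the job is handed in; nothing more can be done
None
```

The lid is pressed shut, the bolt is pushed all the way into the keeper, and the catch has sprung back up. The robot is clear, the things round the store look unmoved, and I handed the job in at about 9 s; no verdict came back.

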